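Charge the frit press

ROBOT

A 7-joint arm with a two-finger parallel gripper is mounted at the origin on the work surface. World frame = base frame: x ahead of the robot, y to its left, z up, the work surface at z = 0. Lengths are in mm, angles in rad, forces in N, time in s.
With the tool pointing down it reaches from about 400 to 875 mm from the base axis. Payload 6.5 kg.
Tool frame: the origin (TCP) lies on the centre line of the jaws, within the pads' length; the fingertips stand 8 mm ahead of it and the grasp point (between the pads) lies 11 mm behind it; z points along the fingers, y is the line along which they close (so a half turn about z gives the same grasp; the last joint's range is limited). The gripper opens to 85 mm and grips with 20 to 120 N. Pads are 22 mm wide; open, the fingers measure 114 mm over their backs; the gripper's body (76 mm by 85 mm) begins 54 mm behind the grasp point. The pads swing forward as they close: fully open they stand 13 mm farther back than shut.
Start: joints at [1.16, 0.536, -0.004, 1.538, 0.003, 1.067, -0.071], TCP at [219.7, -611.737, 199.99] pointing down, gripper open.
Joint ranges: [-2.7, 2.7], [-0.37, 2.16], [-1.27, 1.26], [0.24, 2.4], [-1.31, 4.45], [0.19, 1.91], [-2.76, 2.76]. Speed limits (rad/s): [2.39, 2.39, 3.14, 3.14, 3.14, 3.14, 3.14].

INTERFACE

Orientations are given as a rotation vector (axis times angle).
In Python, from rig import status, cams, ticket gives the robot as it stands.
- The arm moves only by the tool servo_tool, never from a script. Its argument "plan" is a list of rows, each a list of 3 entries, a list of its own where there are three numbers: the turn, a rotation vector about the tool's x, y, z in rad, then the shift along the tool's x, y, z in mm, then the closure in counts, from 0 (fully open) to 255 (shut). A call has 1 to 10 rows; each row is the pose to reach, as a shift and turn from the pose commanded when the call began, along the tool's axes at that moment; what a row does not reach only later rows make up. A row lasts 1/8 s, in which the tool goes at most 62.5 mm and 10.7 degrees, less where a joint would pass 70% of its speed; a pose out of reach is approached as far as the arm can. A call with a gripper value outside its range is refused whole. The fingers move at their own pace and stop on an object; "force" is the grip in N (left out, the last holds). Time passes only in rows, so rows that repeat a pose let the fingers close. It gives the time, the measured TCP pose, the force, the opening and the grip force at its end, in the units of the state.
- status.observe(): the state, without advancing time (a new reading comes with each control period).
- cams.snapshot(name): name is "scene" or "side" or "wrist"; returns (picture, depth): 480x640x3 uint8, blue, green, red; 480x640 float32, mm along the optical axis (not along the pixel's ray), 0 where there is no reading.
- cams.camera_params(name): a dict with "fx", "fy", "cx", "cy" (pixels), "k1" (the pictures are not rectified: a ray, as slopes to the right and down, at radius r is drawn at 1 + k1 r^2 times it, then the intrinsics apply), "pose" (4x4, takes a point from camera to world coordinates). Camera axes: x right, y down, z forward; pixel columns grow to the right and rows downward; lengths in mm; the calibration is good to about 2 mm. A picture is of the moment at which its call begins: read the wrist's pose just before it. camera_params takes no time and is no camera call; for the wrist camera it gives the pose at the moment of the call.
- ticket.job_done(): hands the job in; it is judged then, once.
The state is a dict: "clock": time; "joints": joint angles; "qvel": joint speeds; "joint_efforts": joint torques, N m; "tool_pos": TCP position; "tool_rot": TCP orientation; "force": force on the tool from outside, world axes, zero at the start; "moment": the same for the moment, N m; "gripper_width": finger opening in mm; "grasp_force": force on a finger pad.
Only numpy, scipy, OpenCV 4.12 (cv2) and the standard library are available. Lean on these libraries where they do the work, as an engineer would, in place of code of your own. Each camera call takes 0.05 s, during which the arm holds its last target. There are 200 camera calls.

TASK

Charge the frit press: lift the wooden bar of its hinged loading tray so that all five glass lumps slide into the hopper without spilling, and lower the tray again. Then take the plunger by its black knob and draw it straight up about 50 mm, until the dark groove in its shaft is level with the top of the guide block, without pulling it out, and finish while still holding it there. Leave the glue bottle, cup, cutter and pliers where they are.

Things in the scene. Friction and masses are not known exactly. Their poses are not given: they have to be found in the camera images.
- press: Fixed frit press, grey base 110 (x) x 340 (y) x 20 mm; origin on the table under its middle, yaw within 30 degrees of 0. In a row along its y axis: aluminium guide block with the plunger (70 x 70 mm, centre y = +135 mm, top at height 135 mm), steel hopper (y = +10 to +100 mm, 92 mm wide inside, wall tops at height 152 mm, floor sloping to the plunger), loading tray on the -y side.
- bore (a point): Centre of the upper mouth of the vertical bore in the guide block, 135 mm above the table. The bore is 37.2 mm wide and 60 mm deep (heights 75 to 135 mm); below it is the crushing chamber, floor 20 mm above the table, open towards the hopper and closed off while the plunger is down.
- plunger: Loose steel plunger upright in the bore, 0.4 to 0.8 kg; origin at its foot's centre, z up the shaft. Shaft 36 mm diameter; round black knob 46 mm diameter, 146 to 174 mm above the foot; dark 3 mm groove 65 mm above the foot. Foot at height 20 mm at the start (groove hidden), 70 mm when drawn up 50 mm (groove at guide top). Slides freely along the bore, sinks back if released.
- knob (a point): Centre of the plunger's black knob (mid-height, on its axis), 160 mm above the foot: 180 mm above the table at the start.
- tray (a joint): Angle (rad) of the loading tray: 0 level, growing as its outer end is lifted; stops at 1.2. It moves freely and falls back to 0 by itself. By 1.1 all the lumps have slid off.
- tray_bar (a point): Middle of the tray's dark wooden handle bar: round, 14 mm diameter, 80 mm long, parallel to the press's x axis, on the tray's outer (-y) end, free on both sides (59 mm from the tray's end wall; the arms holding it are at its two ends). 130 mm above the table when level; 175 mm from the hinge line horizontally and 12 mm above it.
- tray_hinge (a point): Middle of the tray's hinge line, parallel to the press's x axis, 118 mm above the table at the hopper's edge. The tray is an open sheet-steel tray 80 mm wide, 115 mm long from the hinge, walls 24 mm, no wall towards the hopper, about 0.25 kg; lifting the bar turns it about this line towards the hopper.
- lump0: Chunky lump of greenish glass, about 20 x 17 x 14 mm, 14 g, lying on the tray at the start; origin at the centre of its underside.
- lump1: Chunky lump of greenish glass, about 20 x 17 x 14 mm, 14 g, lying on the tray at the start; origin at the centre of its underside.
- lump2: Chunky lump of greenish glass, about 20 x 17 x 14 mm, 14 g, lying on the tray at the start; origin at the centre of its underside.
- lump3: Chunky lump of greenish glass, about 20 x 17 x 14 mm, 14 g, lying on the tray at the start; origin at the centre of its underside.
- lump4: Chunky lump of greenish glass, about 20 x 17 x 14 mm, 14 g, lying on the tray at the start; origin at the centre of its underside.
- glue: White glue bottle with a black cap, 48 mm diameter, 130 mm high, standing on the table; origin under its centre. Leave it alone.
- cup: Clear plastic cup, 72 mm diameter, 85 mm high, standing on the table; origin under its centre. Leave it alone.
- cutter: Glass cutter with brass handle, 142 mm long, 12 mm thick, lying on a 3 mm black mat along its x axis; origin near its middle. Leave it alone.
- pliers: Pliers with red handles, 185 mm long, 14 mm thick, lying on the table along its x axis; origin near its middle. Leave it alone.

How it is judged (in metres and radians):
On the way, in this order (a step that is already met when the one before it is completed fails the run):
1. all five lumps are in the hopper while the plunger is still down (y of lump0 in the frame of press between 0.008 and 0.158 m and x of lump0 in the frame of press between -0.05 and 0.05 m and z of lump0 in the frame of press between 0.012 and 0.15 m and y of lump1 in the frame of press between 0.008 and 0.158 m and x of lump1 in the frame of press between -0.05 and 0.05 m and z of lump1 in the frame of press between 0.012 and 0.15 m and y of lump2 in the frame of press between 0.008 and 0.158 m and x of lump2 in the frame of press between -0.05 and 0.05 m and z of lump2 in the frame of press between 0.012 and 0.15 m and y of lump3 in the frame of press between 0.008 and 0.158 m and x of lump3 in the frame of press between -0.05 and 0.05 m and z of lump3 in the frame of press between 0.012 and 0.15 m and y of lump4 in the frame of press between 0.008 and 0.158 m and x of lump4 in the frame of press between -0.05 and 0.05 m and z of lump4 in the frame of press between 0.012 and 0.15 m and z of plunger in the frame of press below 0.03 m), for 0.2 s.
2. the tray is down again and the plunger is drawn up about 50 mm in its bore (z of plunger in the frame of press between 0.06 and 0.08 m and horizontal distance between plunger and bore below 0.005 m and angle between plunger's own z axis and vertical below 0.06 rad and value of joint tray below 0.2 rad), for 0.2 s.
At the end, for the whole second after the job is handed in: The fingers hold the plunger still, its foot 60 to 80 mm above the table (drawn up 40 to 60 mm), upright and on the bore's axis (within 5 mm); all five lumps are in the hopper or the chamber below the plunger; the tray is down (under 0.2 rad) (all of step 2 and y of lump0 in the frame of press between 0.008 and 0.158 m and x of lump0 in the frame of press between -0.05 and 0.05 m and z of lump0 in the frame of press between 0.012 and 0.15 m and y of lump1 in the frame of press between 0.008 and 0.158 m and x of lump1 in the frame of press between -0.05 and 0.05 m and z of lump1 in the frame of press between 0.012 and 0.15 m and y of lump2 in the frame of press between 0.008 and 0.158 m and x of lump2 in the frame of press between -0.05 and 0.05 m and z of lump2 in the frame of press between 0.012 and 0.15 m and y of lump3 in the frame of press between 0.008 and 0.158 m and x of lump3 in the frame of press between -0.05 and 0.05 m and z of lump3 in the frame of press between 0.012 and 0.15 m and y of lump4 in the frame of press between 0.008 and 0.158 m and x of lump4 in the frame of press between -0.05 and 0.05 m and z of lump4 in the frame of press between 0.012 and 0.15 m and linear speed of plunger below 0.02 m/s and contact force between the fingers and plunger above 2 N); the arm keeps its last pose, push and grip.
It fails at once if the plunger is pulled out of (or nearly out of) its guide (z of plunger in the frame of press above 0.11 m).
It fails at once if the glue is disturbed (moved over 30 mm) (distance of glue from where it was at the start of the episode above 0.03 m).
It fails at once if the cup is disturbed (moved over 30 mm) (distance of cup from where it was at the start of the episode above 0.03 m).
It fails at once if the cutter is disturbed (moved over 30 mm) (distance of cutter from where it was at the start of the episode above 0.03 m).
It fails at once if the pliers is disturbed (moved over 30 mm) (distance of pliers from where it was at the start of the episode above 0.03 m).
It also fails if it takes over 58 s, if anything falls off the work surface, if the arm or the gripper's body presses on something with over 40 N, if the wrist force passes 120 N, or if a joint passes its speed limit or range.

## Working session

There is one attempt and no reset: what is moved stays moved. The work goes in short steps, Python scripts to look and compute and a tool call to move; the robot and the scene stay as the last step left them, time stands still between calls to the robot, and variables do not carry over. Pictures are saved under pics/ and viewed, at most 10 in all, crops included, and the job is handed in when it is done.

Besides the shell and the picture viewer there is one more tool, called after "Call:" in YAML: its name, and indented under it one key for each argument. servo_tool: Moves the arm, as the interface text tells. Its arguments: {"type":"object","properties":{"plan":{"type":"array"},"force":{"type":"number"}},"required":["plan"]}

```bash
mkdir -p pics; ls; python3 - <<'E'
from rig import status,cams
import cv2,numpy as np
print(status.observe())
for n in ("scene","side"):
    im,d=cams.snapshot(n); cv2.imwrite(f"pics/{n}0.png",im); np.save(f"pics/{n}0.npy",d)
    p=cams.camera_params(n); print(n,{k:(np.round(v,3).tolist()) for k,v in p.items()})
E
```

```text
pics
{'clock': 0.0, 'joints': array([ 1.15978037,  0.53714217, -0.00444938,  1.53887745,  0.00261742,
        1.06730454, -0.07121405]), 'qvel': array([-0.00050039, -0.00012203,  0.00308032,  0.00051441,  0.00024113,
       -0.00164395, -0.00026384]), 'joint_efforts': array([-1.45374779e-04, -5.83424950e+01,  1.04819119e+00, -2.59104896e+01,
        1.21952247e-02,  9.62032238e-03, -1.44563717e-05]), 'tool_pos': array([ 219.46247497, -611.09893744,  199.12690879]), 'tool_rot': array([-3.09334997e+00, -5.38786440e-01,  6.74597125e-04]), 'force': array([ 0.24314396,  0.711307  , -0.07559419]), 'moment': array([-0.00387645, -0.01935662, -0.05399616]), 'grasp_force': 0.0, 'gripper_width': 85.43857448494083}
scene {'fx': 510.627, 'fy': 510.627, 'cx': 321.942, 'cy': 242.65, 'k1': -0.026, 'pose': [[-0.024, 0.698, -0.716, 1339.157], [1.0, 0.006, -0.027, 20.834], [-0.014, -0.716, -0.698, 850.766], [0.0, 0.0, 0.0, 1.0]]}
side {'fx': 532.276, 'fy': 532.276, 'cx': 317.044, 'cy': 242.565, 'k1': 0.051, 'pose': [[1.0, 0.001, 0.024, 555.884], [-0.019, -0.601, 0.799, -804.525], [0.016, -0.799, -0.601, 729.184], [0.0, 0.0, 0.0, 1.0]]}
```

View pics/scene0.png

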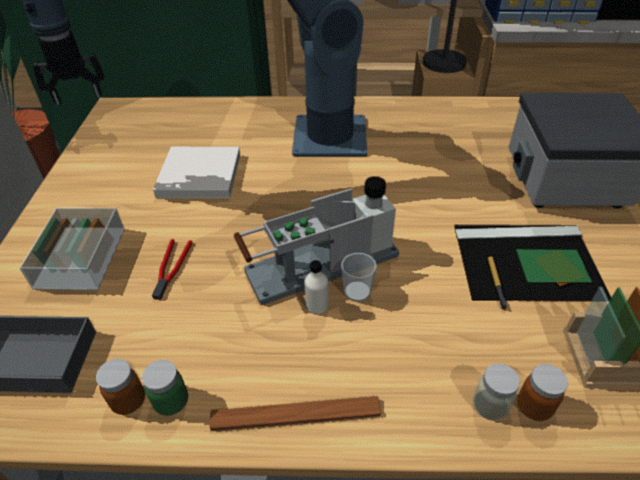

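View pics/side0.png

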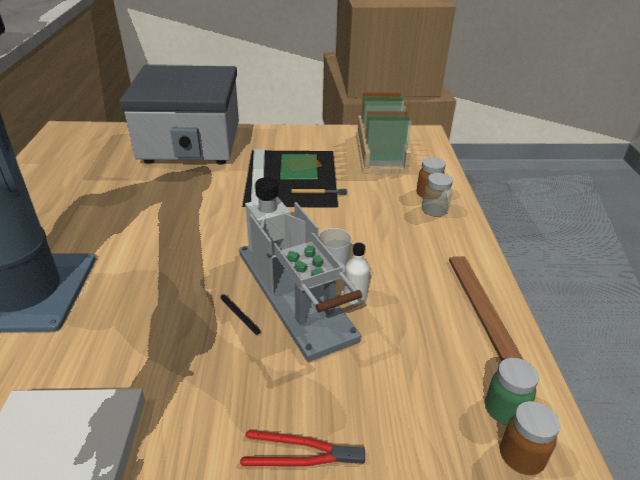

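The scene view shows the knob at about (375,187) and the bar at (243,247), with the glue (317,290) and cup (358,277) on the press's far (+x) side. In the side view the knob is at (267,190) and the bar at (340,300). Next I measure the knob and bar.

```bash
cat > h.py <<'E'
import numpy as np,cv2
from rig import cams
def ray(p,uv):
    a=np.array([(uv[0]-p["cx"])/p["fx"],(uv[1]-p["cy"])/p["fy"]]);s=a.copy()
    for _ in range(8): s=a/(1+p["k1"]*(s@s))
    T=np.array(p["pose"]);return T[:3,3],T[:3,:3]@np.r_[s,1]
def plane(p,uv,z):
    o,d=ray(p,uv);return o+d*(z-o[2])/d[2]
def pix(p,X):
    T=np.array(p["pose"]);c=T[:3,:3].T@(np.asarray(X,float)-T[:3,3]);s=c[:2]/c[2];s=s*(1+p["k1"]*(s@s))
    return np.array([p["fx"]*s[0]+p["cx"],p["fy"]*s[1]+p["cy"]])
def blob(m,seed):
    n,l,st,ce=cv2.connectedComponentsWithStats(m.astype(np.uint8))
    k=1+np.argmin([np.hypot(*(c-seed))+(1e3 if s[4]<40 else 0) for c,s in zip(ce[1:],st[1:])])
    ys,xs=np.nonzero(l==k);return ce[k],st[k],np.c_[xs,ys].astype(np.float32)
E
python3 - <<'E'
from h import *
S=dict(scene=((375,187),(243,247)),side=((267,190),(340,300)))
R=[]
for n,(k,b) in S.items():
    im=cv2.imread(f"pics/{n}0.png");p=cams.camera_params(n)
    hsv=cv2.cvtColor(im,cv2.COLOR_BGR2HSV)
    c,s,pts=blob(hsv[...,2]<50,k);e=s[:2]+(s[2:4]-1)/2
    print(n,"knob",c,s,plane(p,e,180));R.append(ray(p,e))
    m=(hsv[...,0]<15)&(hsv[...,1]>90)&(hsv[...,2]<140)
    c,s,pts=blob(m,b);(cx,cy),(w,h),a=r=cv2.minAreaRect(pts)
    bx=cv2.boxPoints(r);q=sorted([(np.hypot(*(bx[i]-bx[i-1])),i) for i in range(4)])
    ends=[(bx[i]+bx[i-1])/2 for _,i in q[:2]]
    P=[plane(p,x,130) for x in ends];print("bar",c,s,np.round(P,1),np.round((P[0]+P[1])/2,1),np.linalg.norm(P[0]-P[1]))
(o1,d1),(o2,d2)=R
t=np.linalg.lstsq(np.c_[d1,-d2],o2-o1,rcond=None)[0];print(o1+d1*t[0],o2+d2*t[1])
for n,xs in (("scene",[(317,305),(358,290)]),("side",[(357,298),(335,262)])):
    print(n,[np.round(plane(cams.camera_params(n),x,0)) for x in xs])
E
```

```text
scene knob [374.6939314  187.50131926] [365 177  21  22 379] [482.43000132 102.7298575  180.        ]
bar [242.18478261 246.55978261] [234 232  18  30 184] [[ 571.6 -187.6  130. ]
 [ 651.5 -148.3  130. ]] [ 611.6 -168.   130. ] 89.01425619340506
side knob [248.58737864 183.13106796] [243 151  10  56 206] [440.78354237 141.93608517 180.        ]
bar [338.11325967 300.62983425] [316 291  46  21 362] [[ 575.6 -182.8  130. ]
 [ 650.2 -147.8  130. ]] [ 612.9 -165.3  130. ] 82.40353703453296
[464.27104298 104.46569361 165.78263048] [443.66995816 118.20128002 193.77212372]
scene [array([656., -18.,  -0.]), array([613.,  70.,   0.])]
side [array([662., -20.,   0.]), array([623.,  95.,   0.])]
```

Call:
servo_tool:
  plan:
    - [[0,0,-0.02],[52,-28.6,0],0]
    - [[0,0,-0.04],[104,-57.2,0],0]
    - [[0,0,-0.06],[156,-85.8,0],0]
    - [[0,0,-0.08],[208,-114.4,0],0]
    - [[0,0,-0.1],[260,-143,0],0]
    - [[0,0,-0.1],[312,-171.6,0],0]
    - [[0,0,-0.1],[364,-200.2,0],0]
    - [[0,0,-0.1],[416,-228.8,0],0]
    - [[0,0,-0.1],[468,-257.4,0],0]
    - [[0,0,-0.1],[520,-286,0],0]
  force: 30

```text
clock: 1.35
tool_pos: [613.2, -165.4, 199.6]
tool_rot: [-3.064, -0.693, 0.001]
force: [-0.2, -0.9, -0.6]
gripper_width: 85.1
grasp_force: 0.0
```

Call:
servo_tool:
  plan:
    - [[0,0,0],[0,0,0],0]
    - [[0,0,0],[0,0,0],0]

```text
clock: 1.6
tool_pos: [611.8, -167.3, 199.4]
tool_rot: [3.064, 0.693, -0.002]
force: [-0.2, -0.4, -0.8]
gripper_width: 85.3
grasp_force: 0.0
```

```bash
python3 - <<'E'
from h import *
from rig import status
s=status.observe();p=cams.camera_params("wrist")
im,d=cams.snapshot("wrist")
print(s["clock"],s["tool_pos"],s["tool_rot"],s["gripper_width"],np.round(p["pose"],3).tolist())
q=[(576,-183,130),(651,-148,130),(612,-166.5,130),(536.6,-8.5,118)]
for X in q:
    u=pix(p,X);print(u);cv2.circle(im,tuple(int(v) for v in u),3,(0,0,255),-1)
cv2.imwrite("pics/w1.png",im)
E
```

```text
1.6 [ 611.77993191 -167.25653137  199.37017851] [ 3.06403968e+00  6.93076017e-01 -2.37016152e-03] 85.30502829448558 [[0.43, -0.861, -0.271, 680.387], [-0.903, -0.41, -0.129, -134.14], [0.0, 0.3, -0.954, 373.475], [0.0, 0.0, 0.0, 1.0]]
[319.32578776 294.99747103]
[320.33373488 163.14966879]
[320.23365448 235.08981759]
[ 51.86631232 229.88842438]
```

View pics/w1.png

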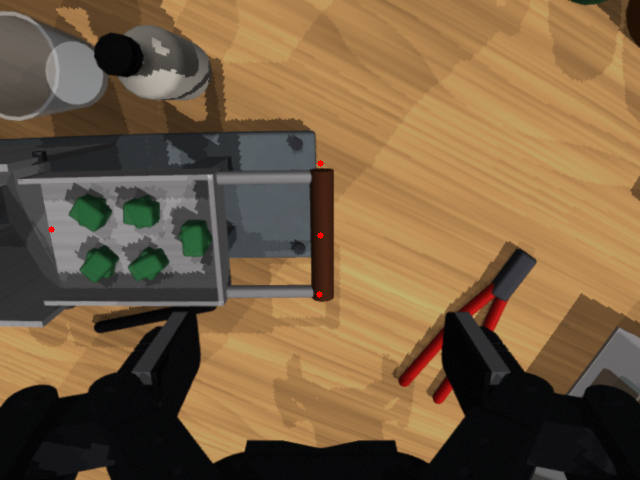

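The wrist view shows the bar at (322,235), spanning rows 169 to 301. It matches the prediction and lies square to the jaws, so I descend 80 mm and grip.

Call:
servo_tool:
  plan:
    - [[0,0,0],[0,0,30],0]
    - [[0,0,0],[0,0,60],0]
    - [[0,0,0],[0,0,80],0]
    - [[0,0,0],[0,0,80],0]
    - [[0,0,0],[0,0,80],150]
    - [[0,0,0],[0,0,80],255]
    - [[0,0,0],[0,0,80],255]
    - [[0,0,0],[0,0,80],255]
    - [[0,0,0],[0,0,80],255]
  force: 30

```text
clock: 2.78
tool_pos: [612.4, -166.8, 120.1]
tool_rot: [3.064, 0.693, 0.0]
force: [0.4, 0.1, 0.7]
gripper_width: -0.2
grasp_force: 0.0
```

The jaws closed on nothing, so I check with the cameras.

```bash
python3 - <<'E'
from h import *
a,_=cams.snapshot("wrist");b,_=cams.snapshot("side")
b=b[200:380,220:460];b=cv2.resize(b,(480,360));a=a[100:480]
o=np.zeros((600,800,3),np.uint8);o[:320,:]=0
a=cv2.resize(a,(400,238));o[:238,:400]=a;o[240:600,:480]=b
cv2.imwrite("pics/c2.png",o)
E
```

```text
(no output)
```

View pics/c2.png

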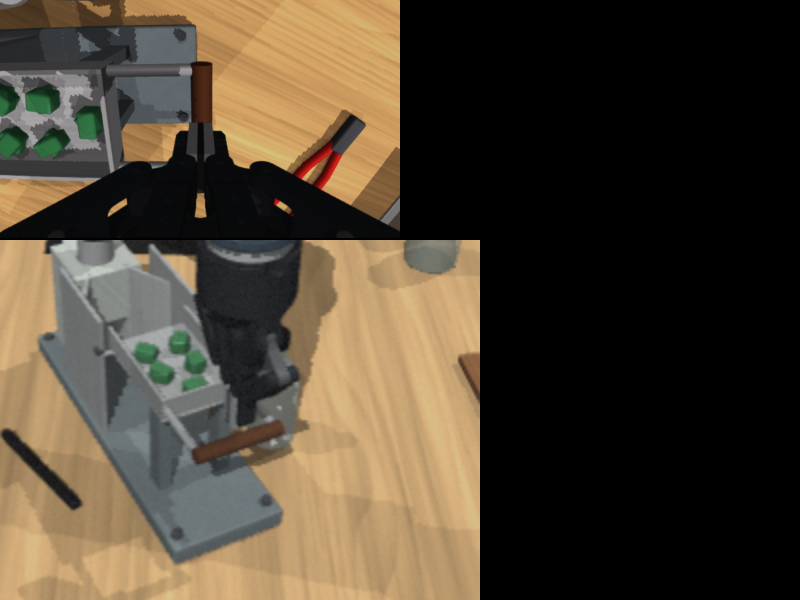

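```bash
python3 - <<'E'
from h import *
from rig import status
s=status.observe();t=s["tool_pos"];print(t,s["clock"])
o=np.zeros((600,800,3),np.uint8)
for n,(x0,y0,x1,y1),(X,Y,W,H) in (("wrist",(200,180,440,480),(0,0,400,500)),("side",(290,240,390,340),(400,0,400,400)),("scene",(205,190,285,270),(480,400,200,200))):
    im,d=cams.snapshot(n);p=cams.camera_params(n)
    c=cv2.resize(im[y0:y1,x0:x1],(W,H))
    for P,col in ((t,(0,0,255)),(t-[0,0,8],(0,255,255)),(t+[0,0,11],(255,0,0))):
        u=pix(p,P);print(n,u,np.linalg.inv(p["pose"])[2]@np.r_[P,1]);v=(u-[x0,y0])*[W/(x1-x0),H/(y1-y0)]
        cv2.circle(c,tuple(int(k) for k in v),4,col,1)
    o[Y:Y+H,X:X+W]=c
    np.save("pics/d_%s.npy"%n,d)
cv2.imwrite("pics/c3.png",o)
E
```

```text
[ 612.40898137 -166.75478066  119.99896851] 2.875
wrist [321.3421554  282.27514029] 188.90213536226366
wrist [321.30837609 275.36716071] 196.53645624346973
wrist [321.39322024 292.72727957] 178.40494415060544
side [338.36962281 305.44306246] 876.9862834778153
side [338.18011992 308.96778233] 881.793696006057
side [338.63371679 300.53436843] 870.3760912514831
scene [243.34189613 250.19707725] 1035.2359813882092
scene [243.81977004 252.96669592] 1040.8161739104676
scene [242.67655679 246.33974887] 1027.5632166701039
```

View pics/c3.png

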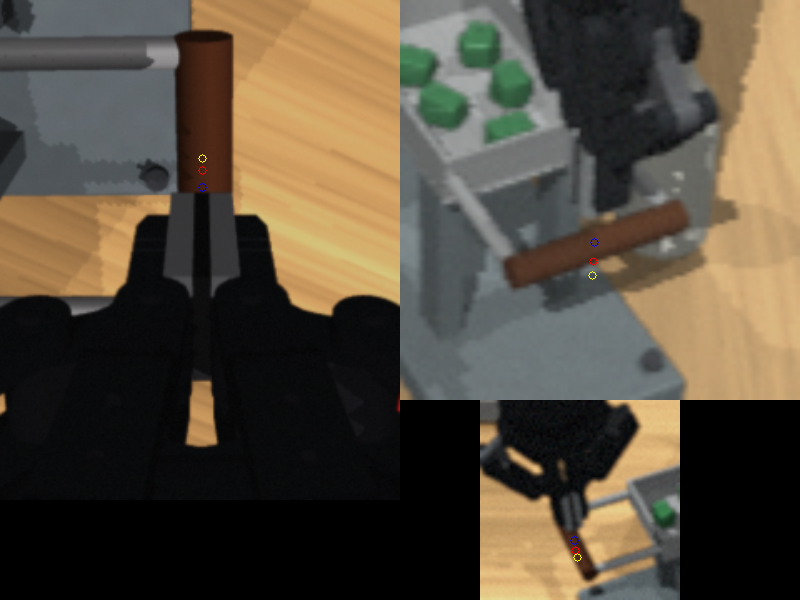

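The closed fingertips appear well short of the expected TCP: (343,291) in side and about (241,234) in scene. I triangulate them.

```bash
python3 - <<'E'
from h import *
ps,pc,pw=[cams.camera_params(n) for n in("side","scene","wrist")]
def tri(*L):
    A=np.zeros((3,3));b=np.zeros(3)
    for p,u in L:
        o,d=ray(p,u);d/=np.linalg.norm(d);M=np.eye(3)-np.outer(d,d);A+=M;b+=M@o
    return np.linalg.solve(A,b)
print("all",tri((ps,(343,291)),(pc,(241,236)),(pw,(321,296))))
print("s+c",tri((ps,(343,291)),(pc,(241,236))),"s+w",tri((ps,(343,291)),(pw,(321,296))))
d=np.load("pics/d_wrist.npy")
for r in range(250,400,10): print(r,d[r,[305,312,321,330,337]])
def dep(u,r):
    o,v=ray(pw,u);return o+v*d[r,u[0]]
for u in ((310,300),(333,300),(310,320),(321,270),(310,340)): print(u,dep(u,u[1]))
E
```

```text
all [ 617.47063885 -165.69877556  155.81001201]
s+c [ 615.52840601 -168.69283241  157.90877227] s+w [ 618.82987311 -163.57985935  149.0996038 ]
250 [173.17053 167.4562  165.73381 166.47034 169.56952]
260 [291.30426 168.7254  166.8895  168.34879 172.03708]
270 [293.22165 170.16675 168.94736 169.00836 172.22192]
280 [295.77826 171.42801 169.90103 170.72818 173.76344]
290 [298.151   171.94904 171.60165 172.26924 175.11723]
300 [148.61957 147.70775 147.25488 149.1157  148.39705]
310 [139.8907  140.6419  139.59395 139.97955 140.85449]
320 [134.00027 133.59283 134.20883 134.35686 133.91324]
330 [127.2964  128.6105  127.02765 127.87373 128.92747]
340 [124.26703  123.156906 123.26636  122.31704  122.31119 ]
350 [114.58473  120.57701  120.392136 120.61784  115.807976]
360 [112.20005  111.005554 121.34477  110.733315 111.98807 ]
370 [106.40151  110.475975 122.38297  108.40875  106.8542  ]
380 [102.52794 111.59643 122.54264 108.95486 104.1448 ]
390 [ 98.511925 113.82479  125.243546 112.99936  100.45865 ]
(310, 300) [ 619.89484314 -158.6853966   159.01237684]
(333, 300) [ 623.49201172 -165.9193998   159.29904263]
(310, 320) [ 620.05988947 -158.98311554  173.56177425]
(321, 270) [ 623.79558443 -161.13976275  136.91014168]
(310, 340) [ 621.04326702 -158.87435246  187.1909096 ]
```

The fingertips are really at z ≈ 155, about 43 mm higher than the nominal tool frame says, and the bar top is at 137. That explains the empty closure. I open, go 44 mm lower and grip again.

Call:
servo_tool:
  plan:
    - [[0,0,0],[0,0,0],0]
    - [[0,0,0],[0,0,0],0]
    - [[0,0,0],[0,0,0],0]
    - [[0,0,0],[0,0,0],0]
    - [[0,0,0],[0,0,0],0]
    - [[0,0,0],[0,0,0],0]

```text
clock: 3.78
tool_pos: [612.4, -166.8, 120.0]
tool_rot: [-3.064, -0.693, 0.0]
force: [-0.5, 0.8, -0.5]
gripper_width: 85.2
grasp_force: 0.0
```

Call:
servo_tool:
  plan:
    - [[0,0,0],[0,0,15],0]
    - [[0,0,0],[0,0,30],0]
    - [[0,0,0],[0,0,44],0]
    - [[0,0,0],[0,0,44],0]
    - [[0,0,0],[0,0,44],255]
    - [[0,0,0],[0,0,44],255]
    - [[0,0,0],[0,0,44],255]
    - [[0,0,0],[0,0,44],255]
    - [[0,0,0],[0,0,44],255]
  force: 30

```text
clock: 4.9
tool_pos: [612.9, -167.6, 76.4]
tool_rot: [3.063, 0.692, 0.002]
force: [1.2, -2.1, 1.4]
gripper_width: 12.9
grasp_force: 29.3
```

Call:
servo_tool:
  plan:
    - [[0,0,0],[0,-0.8,-8.7],255]
    - [[0,0,0],[0,-2.1,-17.4],255]
    - [[0,0,0],[0,-3.8,-26],255]
    - [[0,0,0],[0,-5.9,-34.5],255]
    - [[0,0,0],[0,-8.4,-42.9],255]
    - [[0,0,0],[0,-11.4,-51.2],255]
    - [[0,0,0],[0,-14.7,-59.3],255]
    - [[0,0,0],[0,-18.5,-67.2],255]
    - [[0,0,0],[0,-22.7,-74.9],255]
    - [[0,0,0],[0,-27.2,-82.4],255]

```text
clock: 6.15
tool_pos: [601.5, -144.2, 160.0]
tool_rot: [3.061, 0.691, 0.003]
force: [3.7, -5.4, 1.6]
gripper_width: 13.0
grasp_force: 29.1
```

Call:
servo_tool:
  plan:
    - [[0,0,0],[0,-4.9,-7.3],255]
    - [[0,0,0],[0,-10.1,-14.3],255]
    - [[0,0,0],[0,-15.8,-21.1],255]
    - [[0,0,0],[0,-21.7,-27.5],255]
    - [[0,0,0],[0,-27.9,-33.7],255]
    - [[0,0,0],[0,-34.5,-39.5],255]
    - [[0,0,0],[0,-41.3,-45],255]
    - [[0,0,0],[0,-48.5,-50.2],255]
    - [[0,0,0],[0,-55.8,-54.9],255]
    - [[0,0,0],[0,-63.3,-59.3],255]

```text
clock: 7.4
tool_pos: [575.1, -89.6, 221.3]
tool_rot: [3.058, 0.687, 0.006]
force: [0.3, -10.8, 14.6]
gripper_width: 13.0
grasp_force: 30.4
```

Call:
servo_tool:
  plan:
    - [[0,0,0],[0,-8,-4],255]
    - [[0,0,0],[0,-15.8,-7.7],255]
    - [[0,0,0],[0,-24,-10.9],255]
    - [[0,0,0],[0,-24,-10.9],255]
    - [[0,0,0],[0,-24,-10.9],255]
    - [[0,0,0],[0,-24,-10.9],255]
    - [[0,0,0],[0,-24,-10.9],255]
    - [[0,0,0],[0,-24,-10.9],255]

```text
clock: 8.4
tool_pos: [564.1, -67.2, 232.1]
tool_rot: [3.06, 0.688, 0.004]
force: [-2.5, -9.1, 15.1]
gripper_width: 13.2
grasp_force: 31.4
```

```bash
python3 - <<'E'
from h import *
o=np.zeros((480,800,3),np.uint8)
a,_=cams.snapshot("side");b,_=cams.snapshot("scene")
o[:,:400]=cv2.resize(a[140:380,220:420],(400,480));o[:,400:]=cv2.resize(b[140:332,220:380],(400,480))
cv2.imwrite("pics/c4.png",o)
E
```

```text
(no output)
```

View pics/c4.png

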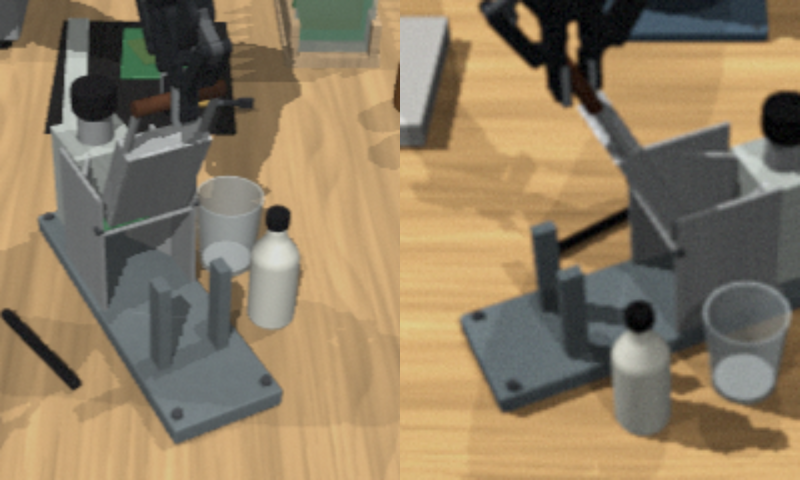

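The tray is up at about 1.14 rad with nothing spilled outside, and a bit of green shows at the hinge gap (left half, 120,225). I lower it along the same arc and then inspect.

Call:
servo_tool:
  plan:
    - [[0,0,0],[0,24,10.9],255]
    - [[0,0,0],[0,38.8,20],255]
    - [[0,0,0],[0,52.8,30.7],255]
    - [[0,0,0],[0,65.6,42.7],255]
    - [[0,0,0],[0,77.2,55.9],255]
    - [[0,0,0],[0,87.3,70.2],255]
    - [[0,0,0],[0,96,85.4],255]
    - [[0,0,0],[0,103.1,101.4],255]
    - [[0,0,0],[0,108.6,118.1],255]
    - [[0,0,0],[0,112.4,135.2],255]

```text
clock: 9.75
tool_pos: [612.0, -165.4, 92.3]
tool_rot: [3.064, 0.693, 0.001]
force: [2.3, -3.4, 1.2]
gripper_width: 13.2
grasp_force: 34.2
```

Call:
servo_tool:
  plan:
    - [[0,0,0],[0,1,8],255]
    - [[0,0,0],[0,2,16],255]
    - [[0,0,0],[0,2,16],255]

```text
clock: 10.12
tool_pos: [612.9, -167.2, 76.2]
tool_rot: [3.064, 0.693, 0.001]
force: [3.2, -4.5, 1.6]
gripper_width: 13.0
grasp_force: 34.5
```

```bash
python3 - <<'E'
from h import *
o=np.zeros((480,800,3),np.uint8)
a,_=cams.snapshot("side");b,_=cams.snapshot("scene")
o[:,:400]=cv2.resize(a[160:352,230:390],(400,480));o[:,400:]=cv2.resize(b[150:318,260:400],(400,480))
cv2.imwrite("pics/c5.png",o)
E
```

```text
(no output)
```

View pics/c5.png

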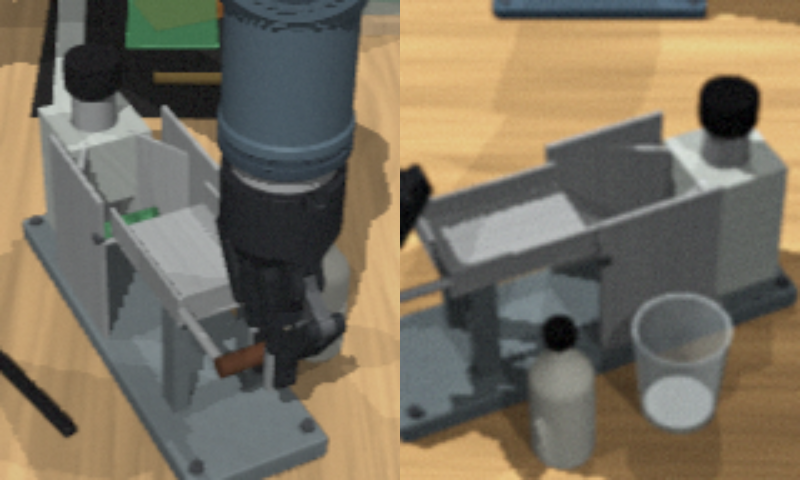

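The tray is level and empty, and the lumps lie in the hopper (green at (130,220) in the left half). I release the bar, rise and go above the knob.

Call:
servo_tool:
  plan:
    - [[0,0,0],[0,0,0],0]
    - [[0,0,0],[0,0,0],0]
    - [[0,0,0],[0,0,0],0]
    - [[0,0,0],[0,0,0],0]
    - [[0,0,0],[0,0,0],0]
    - [[0,0,0],[0,0,-50],0]
    - [[0,0,0],[0,0,-100],0]
    - [[0,0,0],[0,0,-160],0]
    - [[0,0,0],[0,0,-160],0]

```text
clock: 11.35
tool_pos: [615.8, -167.3, 243.2]
tool_rot: [3.06, 0.692, 0.015]
force: [0.2, -0.1, 0.6]
gripper_width: 85.2
grasp_force: 0.0
```

Call:
servo_tool:
  plan:
    - [[0,0,0],[0,-50,0],0]
    - [[0,0,0],[0,-100,0],0]
    - [[0,0,0],[0,-150,0],0]
    - [[0,0,0],[0,-200,0],0]
    - [[0,0,0],[0,-250,0],0]
    - [[0,0,0],[0,-300,0],0]
    - [[0,0,0],[0,-300,0],0]
    - [[0,0,0],[0,-300,0],0]

```text
clock: 12.35
tool_pos: [483.2, 103.3, 236.8]
tool_rot: [3.064, 0.692, -0.001]
force: [-0.4, -0.5, -0.5]
gripper_width: 85.7
grasp_force: 0.0
```

```bash
python3 - <<'E'
from h import *
from rig import status
s=status.observe();p=cams.camera_params("wrist");im,d=cams.snapshot("wrist")
print(s["clock"],s["tool_pos"],s["tool_rot"])
u=pix(p,(482.5,103.5,194));print(u)
hsv=cv2.cvtColor(im,cv2.COLOR_BGR2HSV)
c,st,pts=blob(hsv[...,2]<50,u);(cx,cy),r=cv2.minEnclosingCircle(pts)
print(c,st,plane(p,(cx,cy),190),r)
dd=d.copy();k=dd[int(u[1])-15:int(u[1])+15,int(u[0])-15:int(u[0])+15];print(np.median(k))
m=(hsv[...,0]>40)&(hsv[...,0]<90)&(hsv[...,1]>100)
n,l,stt,ce=cv2.connectedComponentsWithStats(m.astype(np.uint8))
yaw=.446;B=np.array([482.5,103.5])-135*np.array([-np.sin(yaw),np.cos(yaw)])
for c,q in zip(ce[1:],stt[1:]):
    if q[4]>60:
        o,v=ray(p,c);P=o+v*d[int(c[1]),int(c[0])];e=P[:2]-B
        print(q[4],np.round(P),"press",e@[np.cos(yaw),np.sin(yaw)],e@[-np.sin(yaw),np.cos(yaw)])
cv2.circle(im,tuple(int(x) for x in u),3,(0,0,255),-1);cv2.imwrite("pics/w6.png",im)
E
```

```text
12.35 [483.17114169 103.29853034 236.83851837] [ 3.06374254e+00  6.92421238e-01 -1.35313755e-03]
[320.33828265 251.48416651]
[320.94250364 248.44377729] [ 281  205   81   87 5496] [483.08522405 103.56019631 190.        ] 43.37709045410156
229.55478
135 [509. 441.   6.] press 169.43107741485863 427.6934060374129
1046 [502.  49.  76.] press -6.242106271193155 77.09560618710127
```

View pics/w6.png

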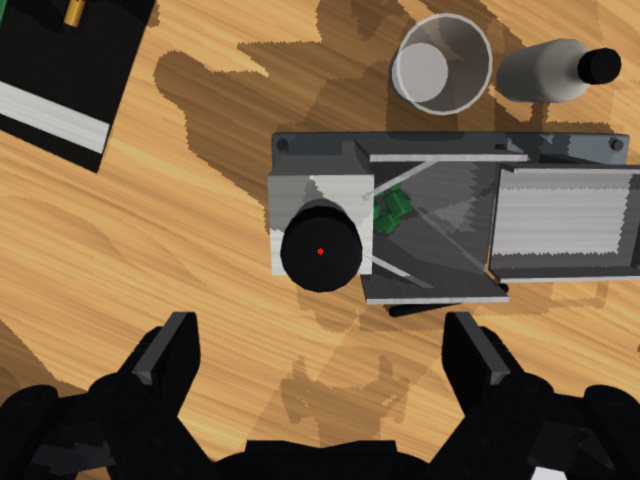

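The wrist view shows the knob at (321,248), right under the tool, the lumps at (392,210) in the hopper against the plunger, and the tray empty. I descend to the knob and grip.

Call:
servo_tool:
  plan:
    - [[0,0,0],[0,0,40],0]
    - [[0,0,0],[0,0,80],0]
    - [[0,0,0],[0,0,100],0]
    - [[0,0,0],[0,0,114],0]
    - [[0,0,0],[0,0,114],0]
    - [[0,0,0],[0,0,114],255]
    - [[0,0,0],[0,0,114],255]
    - [[0,0,0],[0,0,114],255]
    - [[0,0,0],[0,0,114],255]
    - [[0,0,0],[0,0,114],255]
  force: 60

```text
clock: 13.65
tool_pos: [484.3, 104.2, 124.4]
tool_rot: [3.064, 0.693, 0.003]
force: [0.4, 0.3, 6.1]
gripper_width: 45.2
grasp_force: 60.7
```

Call:
servo_tool:
  plan:
    - [[0,0,0],[0,0,-5],255]
    - [[0,0,0],[0,0,-10],255]
    - [[0,0,0],[0,0,-15],255]
    - [[0,0,0],[0,0,-20],255]
    - [[0,0,0],[0,0,-25],255]
    - [[0,0,0],[0,0,-30],255]
    - [[0,0,0],[0,0,-35],255]
    - [[0,0,0],[0,0,-40],255]
    - [[0,0,0],[0,0,-45],255]
    - [[0,0,0],[0,0,-50],255]

```text
clock: 14.9
tool_pos: [483.1, 104.1, 173.6]
tool_rot: [-3.064, -0.693, 0.001]
force: [1.7, -0.5, -8.1]
gripper_width: 44.6
grasp_force: 62.4
```

Call:
servo_tool:
  plan:
    - [[0,0,0],[0,0,0],255]
    - [[0,0,0],[0,0,0],255]
    - [[0,0,0],[0,0,0],255]
    - [[0,0,0],[0,0,0],255]

```text
clock: 15.4
tool_pos: [483.3, 104.2, 173.3]
tool_rot: [-3.064, -0.693, 0.0]
force: [0.8, -0.1, -6.6]
gripper_width: 44.7
grasp_force: 62.3
```

```bash
python3 - <<'E'
from h import *
o=np.zeros((480,800,3),np.uint8)
a,_=cams.snapshot("side");b,_=cams.snapshot("scene")
o[:,:400]=cv2.resize(a[150:294,230:350],(400,480));o[:,400:]=cv2.resize(b[130:274,270:390] if 0 else b[150:270,310:410],(400,480))
cv2.imwrite("pics/c7.png",o)
E
```

```text
(no output)
```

View pics/c7.png

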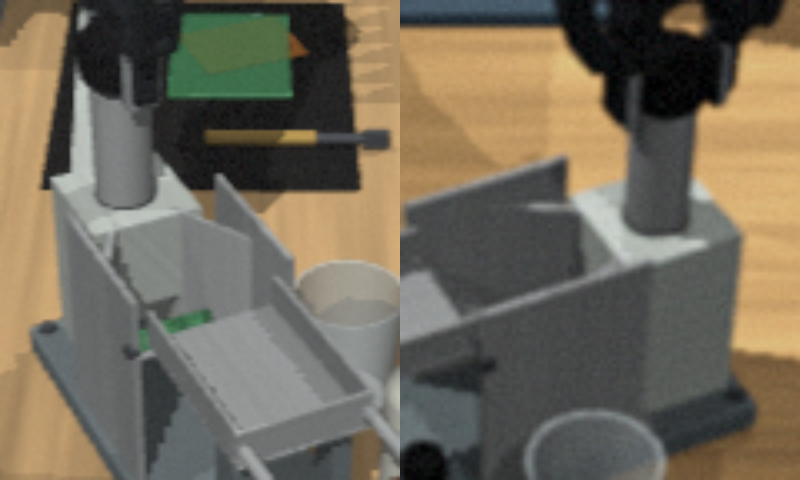

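The plunger is held up about 49 mm, with the dark groove at the guide top ((125,203) in the left half, (655,228) in the right). The tray is level and the lumps are inside. I hand the job in.

```bash
python3 -c "
from rig import ticket
print(ticket.job_done())"
```

```text
the job is handed in; nothing more can be done
None
```

The job is handed in, but no verdict came back: the tray tipped without any spill I could see and is level and empty again (not all five lumps could be counted in the hopper), and the gripper is holding the plunger about 49 mm up with its groove at the guide top.

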